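# Turn a relief glass tile face up onto the light panel

## Task

The amber glass tile lies face down on the table in front of the light panel. Without picking it up, push it with the fingertips against the panel's near edge, tip it up there and flip it over onto the panel, so that it lies flat with its relief face up and wholly on the panel; push it further on if it hangs over the edge. Leave the bottle, brush, green glass disc and steel block where they are.

Things in the scene. Friction and masses are not known exactly. Their poses are not given: they have to be found in the camera images.
- panel: Light panel fixed on the table: flat aluminium box, white top, 240 mm deep (its x), 340 mm wide (y), 12 mm high, plain upright sides and a plain level top. Origin: middle of its near edge (the long side towards the robot), at table height. x points from the near edge horizontally into the panel, y to the left along the edge, z up.
- tile: Loose cast amber glass tile, 0.25 kg, 18 mm thick: a plate 76 (its x) x 96 (y) x 10 mm with a centred relief block 44 x 76 x 8 mm on one face. Starts face down on the block, smooth back up. Origin: its centre, where block meets plate (8 mm above the table at the start). z points out of the smooth back (up at the start). x points towards the panel at the start, within 0.2 rad of the panel's x.
- tile_near (a point): Middle of the tile's side face nearest the robot at the start (38 mm from the centre along the tile's -x), half-way through the 10 mm plate. This plain upright face reaches from 8 to 18 mm above the table; below it the relief block is set back 16 mm. Pushed forward here against the panel's edge, it follows a rising fingertip by friction, and the tile turns about the panel's upper edge.
- tile_far (a point): Middle of the tile's opposite side face (38 mm along the tile's +x), half-way through the plate. At the start it is 10 to 50 mm short of the panel's near edge. It stays at that edge while the tile is tipped up; the tile falls over by itself only when pushed well past upright (about 0.3 rad). After the flip this is the side towards the robot.
- tile_far_left (a point): Corner at the tile's +y end of the tile_far side (48 mm from its middle), half-way through the plate.
- tile_far_right (a point): Corner at the tile's -y end of the tile_far side (48 mm from its middle), half-way through the plate.
- bottle: Bystander: white plastic bottle with black cap, 42 mm diameter, 95 mm tall, standing on the table left of the panel's near part. Origin: centre of its underside. Leave alone.
- brush: Bystander: hand brush, 150 mm long, lying on the table to the right of the panel's near part. Leave alone.
- rondel: Bystander: green glass disc, 64 mm diameter, 12 mm thick, lying on the right part of the panel. Origin: centre of its underside. Leave alone.
- block: Bystander: steel block 70 x 30 x 30 mm lying on the left part of the panel. Origin: centre of its underside. Leave alone.
Not all that is in view belongs to the job. Several things have the shape of the tile; the one meant has the colours described above.

How it is judged:
By the outcome, as a careful person would: the job done as asked, in the order asked, and still so for the second after the job is handed in, with the robot touching nothing.
It also fails if it takes over 45 s, if anything falls off the work surface, if the arm or the gripper's body presses on something with over 40 N, if the wrist force passes 120 N, or if a joint passes its speed limit or range.

## Robot

A 7-joint arm with a two-finger parallel gripper is mounted at the origin on the work surface. World frame = base frame: x ahead of the robot, y to its left, z up, the work surface at z = 0. Lengths are in m, angles in rad, forces in N, time in s.
With the tool pointing down it reaches from about 0.425 to 0.925 m from the base axis. Payload 6.8 kg.
Tool frame: the origin (TCP) lies at the very end of the fingers, on their centre line; the grasp point (between the pads) lies 19 mm behind it; z points along the fingers, y is the direction in which the jaws open and shut (so a half turn about z gives the same grasp; the last joint's range is limited). The gripper opens to 85 mm and grips with 20 to 120 N. Pads are 22 mm wide; open, the fingers measure 114 mm over their backs; the gripper's body (76 mm by 85 mm) begins 54 mm behind the grasp point. The pads swing forward as they close: fully open they stand 13 mm farther back than shut.
Start: joints at [1.018, 0.477, 0.022, 1.555, -0.011, 1.109, -0.083], TCP at [0.29, -0.609, 0.231] pointing down, gripper open.
Joint ranges: [-2.96, 2.96], [-0.34, 2.1], [-1.41, 1.46], [0.24, 2.44], [-1.37, 4.51], [0.17, 1.92], [-2.96, 2.96]. Speed limits (rad/s): [2.39, 2.39, 3.14, 3.14, 3.14, 3.14, 3.14].

## Interface

Orientations are given as a rotation vector (axis times angle).
In Python, from plant import manip, cams gives the robot as it stands.
- The arm moves only by the tool servo_tool, never from a script. Its argument "steps" is a list that holds one entry, the list of rows, each a list of 7 numbers: the turn, a rotation vector about the tool's x, y, z in degrees, then the shift along the tool's x, y, z in cm, then the finger opening in cm, from 0 to 8.54. A call has 1 to 5 rows; each row is the pose to reach, as a shift and turn from the pose measured when the call began, along the tool's axes at that moment; what a row does not reach only later rows make up. A row lasts 1/12 s, in which the tool goes at most 41.7 mm and 7.16 degrees, less where a joint would pass 70% of its speed; a pose out of reach is approached as far as the arm can. A call with a gripper value outside its range is refused whole. The fingers move at their own pace and stop on an object; the grip force is fixed at half the most. Time passes only in rows, so rows that repeat a pose let the fingers close. It gives the time, the measured TCP pose, the force and the opening at its end, in the units of the state.
- manip.get_obs(): the state, without advancing time (a new reading comes with each control period).
- cams.read_camera(name): name is "scene" or "top"; returns a dict with "image" (420x560x3 uint8, red, green, blue), "z_map" (420x560 float32, m along the optical axis (not along the pixel's ray), 0 where there is no reading), "camera_matrix" (3x3 intrinsics, pixels), "dist_coeffs" ([k1, k2, p1, p2, k3] as OpenCV has them; the pictures are not rectified), "view" (4x4, takes a point from world to camera coordinates). Camera axes: x right, y down, z forward; pixel columns grow to the right and rows downward; lengths in m; the calibration is good to about 2 mm. A picture is of the moment at which its call begins.
- manip.job_done(): hands the job in, once; it reports no verdict.
The state is a dict: "time": time; "q": joint angles; "joint_velocities": joint speeds; "joint_torque": joint torques, N m; "tool_pos": TCP position; "eef_rot": TCP orientation; "force": force on the tool from outside, world axes, zero at the start; "torque": the same for the moment, N m; "finger_gap": finger opening in m.
Only numpy, scipy, OpenCV 4.12 (cv2) and the standard library are available. Lean on these libraries where they do the work, as an engineer would, in place of code of your own. Each camera call takes 0.05 s, during which the arm holds its last target.

## Working session

There is one attempt and no reset: what is moved stays moved. The work goes in short steps, Python scripts to look and compute and a tool call to move; the robot and the scene stay as the last step left them, time stands still between calls to the robot, and variables do not carry over. Pictures are saved under pics/ and viewed, and the job is handed in when it is done.

Besides the shell and the picture viewer there is one more tool, called after ">>>" as name(argument=value, ...) on one line, values as JSON. servo_tool: Moves the arm, as the interface text tells. Its arguments: {"type":"object","properties":{"steps":{"type":"array"}},"required":["steps"]}

```bash
mkdir -p pics; ls
cat > h.py <<'E'
import numpy as np,cv2
from plant import manip,cams
def shot(n,f):
    d=cams.read_camera(n); cv2.imwrite('pics/'+f,d['image'][:,:,::-1]); return d
def world(d,u,v,z=None):
    K=d['camera_matrix'];V=np.array(d['view'])
    p=cv2.undistortPoints(np.array([[[u,v]]],float),np.array(K),np.array(d['dist_coeffs']))[0,0]
    R=V[:3,:3];t=V[:3,3];c=-R.T@t
    r=R.T@np.array([p[0],p[1],1.])
    if z is None:
        s=d['z_map'][int(round(v)),int(round(u))]
    else: s=(z-c[2])/r[2]
    return c+s*r
E
python3 - <<'E'
from h import *
for n in ['scene','top']:
    d=shot(n,n+'0.png'); V=np.array(d['view']); print(n,-V[:3,:3].T@V[:3,3]); 
o=manip.get_obs(); print({k:np.round(v,3) for k,v in o.items()})
E
```

```text
pics
scene [ 1.06198363 -0.74879263  0.81421534]
top [0.3525172  0.03198316 1.04813334]
{'time': np.float64(0.1), 'q': array([ 1.018,  0.478,  0.022,  1.556, -0.012,  1.109, -0.083]), 'joint_velocities': array([-0.001, -0.002,  0.001, -0.003, -0.   ,  0.001,  0.001]), 'joint_torque': array([ 4.0000e-03, -5.9777e+01,  1.6140e+00, -2.8195e+01,  1.3000e-02,
        5.0000e-03, -0.0000e+00]), 'tool_pos': array([ 0.29 , -0.609,  0.23 ]), 'eef_rot': array([-3.063e+00, -6.930e-01,  1.000e-03]), 'force': array([-0.32 , -0.172, -0.078]), 'torque': array([-0.056, -0.007,  0.022]), 'finger_gap': np.float64(0.086)}
```

View pics/scene0.png

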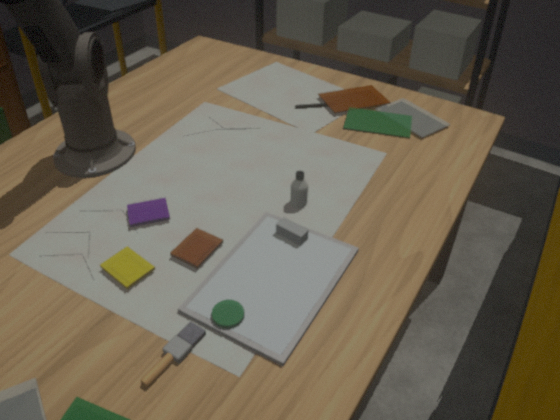

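View pics/top0.png

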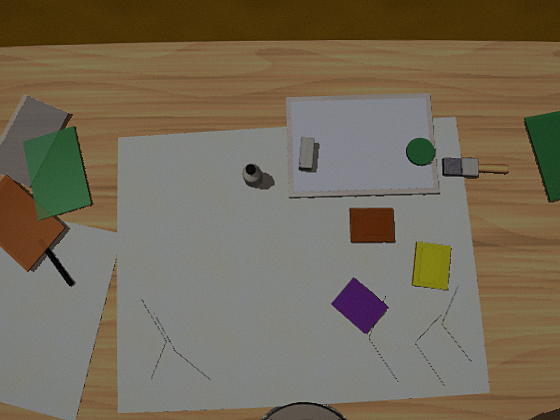

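The top view shows the amber tile at about (372,225), the panel from (287,97) to (439,197), the rondel at (420,151) and the block at (308,153). The yellow and purple tiles are decoys. Next I measure these.

```bash
cat >> h.py <<'E'
def amber(d,roi=None):
    h=cv2.cvtColor(d['image'],cv2.COLOR_RGB2HSV)
    m=((h[...,0]<14)&(h[...,1]>140)&(h[...,2]>50)).astype(np.uint8)
    if roi: 
        k=np.zeros_like(m);a,b,c,e=roi;k[b:e,a:c]=1;m*=k
    cs,_=cv2.findContours(m,cv2.RETR_EXTERNAL,cv2.CHAIN_APPROX_NONE)
    return max(cs,key=cv2.contourArea),m
E
python3 - <<'E'
from h import *
d=cams.read_camera('top')
c,m=amber(d,(320,195,420,260)); print(cv2.contourArea(c),cv2.minAreaRect(c))
pts=np.array([world(d,*p[0],z=0.018)[:2] for p in c],np.float32)
r=cv2.minAreaRect(pts*1000);print('tile top',r); print(cv2.boxPoints(r)/1000)
for u,v in [(372,225),(350,120),(308,153),(420,151),(330,215)]: print((u,v),world(d,u,v).round(4))
# panel edges from z_map height
H=np.zeros((420,560))
for v in range(80,215):
    for u in range(270,460): H[v,u]=world(d,u,v)[2]
print('heights col 350',[(v,round(H[v,350],3)) for v in range(185,205)])
im=d['image']
big=cv2.resize(im[180:260,280:450],None,fx=4.5,fy=4.5,interpolation=cv2.INTER_CUBIC); big=np.clip(big*1.5,0,255).astype(np.uint8);cv2.imwrite('pics/z1.png',big[:,:,::-1])
s=cams.read_camera('scene')
c,m=amber(s,(160,220,235,275)); print(cv2.contourArea(c),cv2.approxPolyDP(c,3,True)[:,0].tolist())
for u,v in [(185,302),(270,217),(357,245),(275,345)]: print((u,v),world(s,u,v,z=.012).round(4))
for u,v in [(287,97),(431,94),(439,193),(289,197)]: print((u,v),world(d,u,v,z=.012).round(4))
E
```

```text
1363.5 ((372.0, 224.5), (32.99999237060547, 43.99999237060547), 90.0)
tile top ((493.5185241699219, -151.60317993164062), (95.92771911621094, 73.56202697753906), 89.95995330810547)
[[ 0.456704   -0.19954132]
 [ 0.53026605 -0.19959274]
 [ 0.53033304 -0.10366504]
 [ 0.456771   -0.10361362]]
(372, 225) [ 0.4923 -0.1523  0.0173]
(350, 120) [ 0.7383 -0.1106  0.0132]
(308, 153) [ 0.6498 -0.0111  0.044 ]
(420, 151) [ 0.6606 -0.2662  0.0229]
(330, 215) [ 0.5166 -0.0609  0.0055]
heights col 350 [(185, np.float64(0.011)), (186, np.float64(0.016)), (187, np.float64(0.011)), (188, np.float64(0.013)), (189, np.float64(0.011)), (190, np.float64(0.014)), (191, np.float64(0.01)), (192, np.float64(0.009)), (193, np.float64(0.01)), (194, np.float64(0.011)), (195, np.float64(0.009)), (196, np.float64(0.004)), (197, np.float64(0.003)), (198, np.float64(0.0)), (199, np.float64(-0.002)), (200, np.float64(0.003)), (201, np.float64(0.003)), (202, np.float64(-0.0)), (203, np.float64(0.001)), (204, np.float64(0.001))]
5.0 [[201, 246], [196, 245]]
(185, 302) [ 0.5729 -0.2859  0.012 ]
(270, 217) [0.5801 0.0217 0.012 ]
(357, 245) [0.7943 0.0449 0.012 ]
(275, 345) [ 0.7776 -0.2758  0.012 ]
(287, 97) [0.7965 0.0356 0.012 ]
(431, 94) [ 0.8036 -0.3037  0.012 ]
(439, 193) [ 0.5655 -0.307   0.012 ]
(289, 197) [0.5566 0.0312 0.012 ]
```

View pics/z1.png

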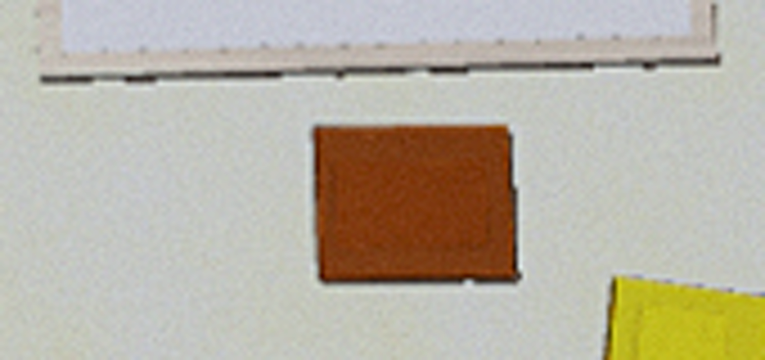

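Run:
```python
from h import *
d=cams.read_camera('top')
im=d['image'].astype(float)
# tile edges: subpixel crossings of R-B
f=im[...,0]-im[...,2]
def cross(a,th):
    i=[k for k in range(len(a)-1) if (a[k]-th)*(a[k+1]-th)<=0 and a[k]!=a[k+1]]
    return i,[k+(th-a[k])/(a[k+1]-a[k]) for k in i]
th=45
far=[];near=[];lef=[];rig=[]
for u in range(355,391):
    i,c=cross(f[200:255,u],th); far.append((u,200+c[0]));near.append((u,200+c[-1]))
for v in range(212,239):
    i,c=cross(f[v,335:410],th); lef.append((335+c[0],v));rig.append((335+c[-1],v))
L=lambda P,z:np.array([world(d,*p,z=z)[:2] for p in P])
for n,P,z in [('far',far,.018),('near',near,.018),('left',lef,.018),('right',rig,.018)]:
    Q=L(P,z); l=cv2.fitLine(Q.astype(np.float32),cv2.DIST_HUBER,0,.001,.001).ravel(); print(n,l.round(4))
# panel near edge: top row
g=im.sum(2)
E=[]
for u in range(295,435):
    col=g[186:202,u]; k=np.argmin(col); # dark line
    # crossing up of dark
    j=k
    a=col[max(0,k-4):k+1]; th2=(a.max()+a.min())/2
    i,c=cross(a,th2); E.append((u,186+max(0,k-4)+c[-1]))
Q=L(E,.012); l=cv2.fitLine(Q.astype(np.float32),cv2.DIST_HUBER,0,.001,.001).ravel(); print('panel near',l.round(4),'res',np.std(Q[:,0]-(l[2]+(Q[:,1]-l[3])*l[0]/l[1])))
```

```text
far [ 0.0166 -0.9999  0.531  -0.1566]
near [ 0.0137 -0.9999  0.4562 -0.1471]
left [ 1.      0.0055  0.4954 -0.1039]
right [ 0.9999  0.0108  0.4922 -0.1988]
panel near [ 0.0285 -0.9996  0.5625 -0.1342] res 0.000517291427653787
```

```bash
cat >> h.py <<'E'
from scipy.spatial.transform import Rotation as Ro
def goal(p,yaw=0.02,a=0.0):
    """a: tool pitch, + = pointing forward. prints row for servo"""
    o=manip.get_obs(); R0=Ro.from_rotvec(o['eef_rot'])
    # tool x fwd, y right, z down; then pitch
    Rg=Ro.from_euler('z',yaw)*Ro.from_euler('y',-a)*Ro.from_matrix(np.array([[1,0,0],[0,-1,0],[0,0,-1]],float).T)
    t=np.degrees((R0.inv()*Rg).as_rotvec()); s=100*R0.inv().apply(np.array(p)-o['tool_pos'])
    print('t',round(float(o['time']),2),'tcp',o['tool_pos'].round(4),'rot',o['eef_rot'].round(3),'F',np.round(o['force'],1),'gap',round(float(o['finger_gap']),4))
    print('turn',t.round(2),'shift',s.round(2))
    return Rg
E
python3 - <<'E'
from h import *
goal([.42,-.152,.12]); print(goal([.42,-.152,.12],0.02,.3).as_matrix().round(2))
E
```

```text
t 0.25 tcp [ 0.2903 -0.6091  0.2309] rot [-3.064 -0.693  0.   ] F [-0.   0.3  0.5] gap 0.0852
turn [-4.000e-02  1.000e-02  2.434e+01] shift [ 31.37 -35.68  11.11]
t 0.25 tcp [ 0.2903 -0.6091  0.2309] rot [-3.064 -0.693  0.   ] F [-0.   0.3  0.5] gap 0.0852
turn [-3.69 16.94 24.15] shift [ 31.37 -35.68  11.11]
[[ 0.96  0.02  0.3 ]
 [ 0.02 -1.    0.01]
 [ 0.3   0.   -0.96]]
```

>>> servo_tool(steps=[[[0,0,7,2.5,-3,0.3,3],[0,0,14,5,-6,0.6,3],[0,0,20,7.5,-9,1,3],[0,0,24.3,10,-11.5,1.5,3],[0,0,24.3,12.5,-14.5,2,3]]])

```text
time: 0.67
tool_pos: [0.3412, -0.4231, 0.2109]
eef_rot: [-3.141, -0.025, -0.0]
force: [0.8, 0.5, 0.4]
finger_gap: 0.0302
```

Run:
```python
from h import *
goal([.42,-.152,.10])
```

```text
t 0.67 tcp [ 0.3412 -0.4231  0.2109] rot [-3.141 -0.025 -0.   ] F [0.8 0.5 0.4] gap 0.0302
turn [-0.   -0.01 -0.22] shift [  8.32 -26.98  11.09]
```

>>> servo_tool(steps=[[[0,0,-0.2,1.2,-3.9,1,3],[0,0,-0.2,2.4,-7.7,2,3],[0,0,-0.2,3.6,-11.5,3,3],[0,0,-0.2,4.8,-15.3,4,3],[0,0,-0.2,6,-19,5,3]]])

```text
time: 1.08
tool_pos: [0.3983, -0.2302, 0.1607]
eef_rot: [3.141, 0.031, 0.001]
force: [0.6, -0.9, 0.2]
finger_gap: 0.0302
```

Run:
```python
from h import *
goal([.42,-.152,.05])
```

```text
t 1.08 tcp [ 0.3983 -0.2302  0.1607] rot [3.141e+00 3.100e-02 1.000e-03] F [ 0.6 -0.9  0.2] gap 0.0302
turn [ 0.01 -0.04 -0.01] shift [ 2.31 -7.78 11.07]
```

>>> servo_tool(steps=[[[0,0,0,0.9,-3,2,3],[0,0,0,1.7,-6,4,3],[0,0,0,2.3,-7.8,7,3],[0,0,0,2.3,-7.8,10.5,3],[0,0,0,2.3,-7.8,12.5,3]]])

```text
time: 1.5
tool_pos: [0.4194, -0.1497, 0.0335]
eef_rot: [-3.14, -0.037, 0.001]
force: [-0.0, -1.0, 0.6]
finger_gap: 0.0297
```

Run:
```python
from h import *
goal([.42,-.152,.02])
d=shot('top','t1.png'); s=shot('scene','s1.png')
print(world(d,374,225))
```

```text
t 1.5 tcp [ 0.4194 -0.1497  0.0335] rot [-3.14e+00 -3.70e-02  1.00e-03] F [-0.  -1.   0.6] gap 0.0297
turn [-0.06  0.04  0.2 ] shift [0.06 0.23 1.35]
[ 0.49229363 -0.15676984  0.01715658]
```

View pics/s1.png

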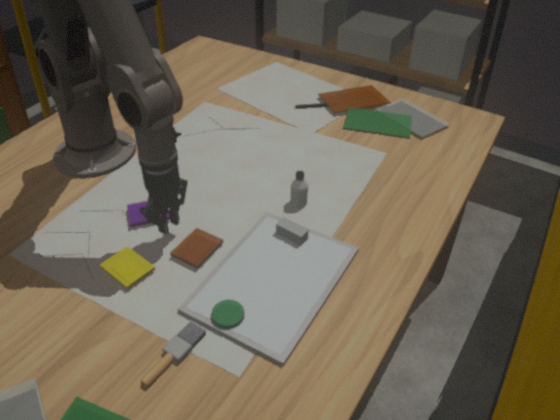

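The gripper (about (165,225)) stands behind the tile, clear of everything. I'll touch the table lightly to calibrate the tip height at this opening.

>>> servo_tool(steps=[[[0,0,0,0,0,1,3],[0,0,0,0,0,2,3],[0,0,0,0,0,2.8,3],[0,0,0,0,0,2.9,3],[0,0,0,0,0,2.9,3]]])

```text
time: 2.02
tool_pos: [0.4175, -0.1509, 0.0044]
eef_rot: [-3.14, -0.032, 0.008]
force: [0.4, 0.3, -0.1]
finger_gap: 0.0296
```

>>> servo_tool(steps=[[[0,0,0,0,0,0.1,3],[0,0,0,0,0,0.2,3],[0,0,0,0,0,0.3,3]]])

```text
time: 2.27
tool_pos: [0.4179, -0.1511, 0.0018]
eef_rot: [-3.14, -0.032, 0.007]
force: [-0.1, 0.1, -0.5]
finger_gap: 0.0298
```

>>> servo_tool(steps=[[[0,0,0,0,0,0.1,3],[0,0,0,0,0,0.2,3],[0,0,0,0,0,0.3,3]]])

```text
time: 2.52
tool_pos: [0.4181, -0.1512, -0.0005]
eef_rot: [-3.141, -0.032, 0.006]
force: [-5.7, 1.6, 32.5]
finger_gap: 0.0301
```

Run:
```python
from h import *
goal([.44,-.152,.0125])
```

```text
t 2.52 tcp [ 0.4181 -0.1512 -0.0005] rot [-3.141 -0.032  0.006] F [-5.7  1.6 32.5] gap 0.0301
turn [-0.05  0.24  0.02] shift [ 2.19  0.13 -1.31]
```

>>> servo_tool(steps=[[[0,0.2,0,0,0.1,-0.6,3],[0,0.2,0,0,0.1,-1.3,3],[0,0.2,0,1,0.1,-1.3,3],[0,0.2,0,2,0.1,-1.3,3],[0,0.2,0,2.2,0.1,-1.3,3]]])

```text
time: 2.93
tool_pos: [0.4435, -0.1516, 0.0127]
eef_rot: [-3.141, -0.033, -0.004]
force: [-0.1, -0.5, 0.6]
finger_gap: 0.0302
```

>>> servo_tool(steps=[[[0,0,0,0.2,0,0,3],[0,0,0,0.4,0,0,3],[0,0,0,0.6,0,0,3],[0,0,0,0.8,0,0,3],[0,0,0,1,0,0,3]]])

```text
time: 3.35
tool_pos: [0.4475, -0.1514, 0.0119]
eef_rot: [-3.14, -0.031, 0.014]
force: [-16.8, 0.3, 17.4]
finger_gap: 0.03
```

Run:
```python
from h import *
goal([.46,-.152,.0125])
d=shot('top','t2.png');im=d['image'][180:270,320:430]; cv2.imwrite('pics/t2z.png',cv2.resize(im,None,fx=6,fy=6)[:,:,::-1])
```

```text
t 3.35 tcp [ 0.4475 -0.1514  0.0119] rot [-3.14  -0.031  0.014] F [-16.8   0.3  17.4] gap 0.03
turn [-0.09  0.5  -0.  ] shift [ 1.25  0.09 -0.07]
```

View pics/t2z.png

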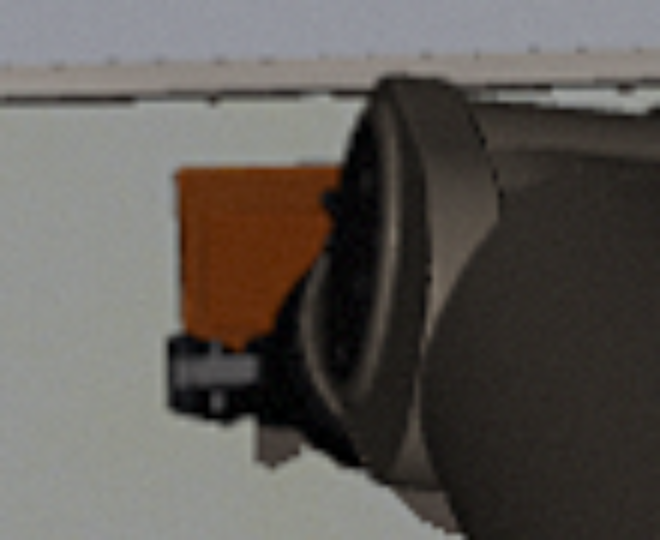

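The finger reads -17 N in x and +17 N in z, and the tile's far edge hasn't moved (row 208). The tip dipped slightly and jammed the tile against the table. I'll back off, level the tool, and push with a slight upward bias.

>>> servo_tool(steps=[[[0,0.5,0,-0.2,0,0,3],[0,0.8,0,-0.4,0,-0.1,3],[0,0.8,0,-0.4,0,-0.1,3]]])

```text
time: 3.65
tool_pos: [0.4432, -0.1515, 0.0129]
eef_rot: [-3.14, -0.031, -0.009]
force: [0.3, -0.2, -0.3]
finger_gap: 0.0299
```

>>> servo_tool(steps=[[[0,0,0,0.2,0,0,3],[0,0,0,0.4,0,-0.05,3],[0,0,0,0.6,0,-0.1,3],[0,0,0,0.8,0,-0.15,3]]])

```text
time: 3.98
tool_pos: [0.4509, -0.1513, 0.0143]
eef_rot: [-3.14, -0.031, -0.007]
force: [-1.0, 0.2, -0.3]
finger_gap: 0.0298
```

>>> servo_tool(steps=[[[0,0,0,0.2,0,0,3],[0,0,0,0.4,0,0,3],[0,0,0,0.6,0,0,3],[0,0,0,0.8,0,0,3],[0,0,0,1,0,0,3]]])

```text
time: 4.4
tool_pos: [0.461, -0.1511, 0.0143]
eef_rot: [-3.14, -0.031, -0.007]
force: [-2.2, 0.2, 0.1]
finger_gap: 0.03
```

Run:
```python
from h import *
goal([.47,-.152,.013])
d=shot('top','t3.png');im=d['image'][180:270,320:430]; cv2.imwrite('pics/t3z.png',cv2.resize(im,None,fx=6,fy=6)[:,:,::-1])
```

```text
t 4.4 tcp [ 0.461  -0.1511  0.0143] rot [-3.14  -0.031 -0.007] F [-2.2  0.2  0.1] gap 0.03
turn [-0.1  -0.25 -0.02] shift [0.9  0.11 0.13]
```

View pics/t3z.png

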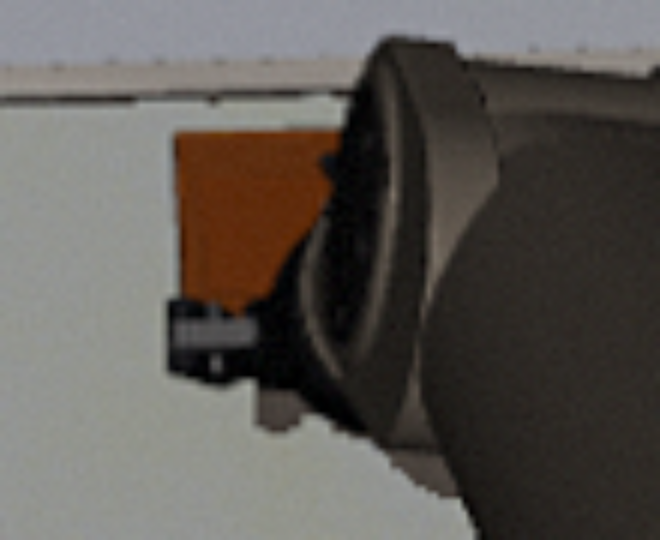

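The tile slides with the finger (far edge at zoom row 132, panel edge at row 100), so about 17 mm is left.

>>> servo_tool(steps=[[[0,0,0,0.3,0,0,3],[0,0,0,0.6,0,0,3],[0,0,0,0.9,0,0,3],[0,0,0,1.1,0,0,3],[0,0,0,1.3,0,0,3]]])

```text
time: 4.87
tool_pos: [0.475, -0.1508, 0.0144]
eef_rot: [-3.14, -0.031, -0.008]
force: [-2.0, 0.2, -0.1]
finger_gap: 0.0302
```

>>> servo_tool(steps=[[[0,0,0,0.1,0,0,3],[0,0,0,0.2,0,0,3],[0,0,0,0.3,0,0,3]]])

```text
time: 5.12
tool_pos: [0.477, -0.1508, 0.0142]
eef_rot: [-3.14, -0.031, -0.005]
force: [-5.6, -1.4, 0.4]
finger_gap: 0.0302
```

>>> servo_tool(steps=[[[0,0,0,0.1,0,0,3],[0,0,0,0.15,0,0,3]]])

```text
time: 5.28
tool_pos: [0.477, -0.151, 0.0139]
eef_rot: [-3.14, -0.03, -0.0]
force: [-5.9, -0.9, 0.5]
finger_gap: 0.0299
```

Run:
```python
from h import *
o=manip.get_obs();print(o['tool_pos'],o['force'],o['torque'])
d=shot('top','t4.png');im=d['image'][180:270,320:430]; cv2.imwrite('pics/t4z.png',cv2.resize(im,None,fx=6,fy=6)[:,:,::-1])
```

```text
[ 0.47703017 -0.15095987  0.01385908] [-5.86345188 -0.87704638  0.47339138] [-0.1593047   1.37634211  0.09040427]
```

View pics/t4z.png

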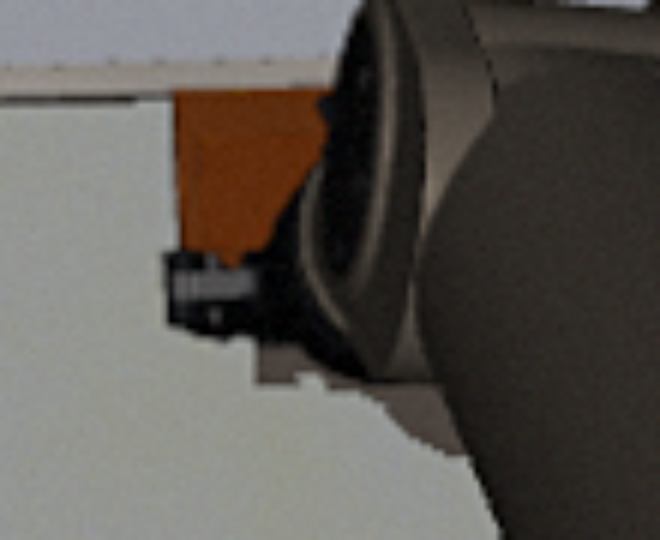

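The tile's far edge is flush against the panel edge. I'll back off briefly to set the fingertip slightly lower on the face, then press again.

>>> servo_tool(steps=[[[0,0,0,-0.2,0,0,3],[0,0,0,-0.3,0,0.2,3],[0,0,0,-0.3,0,0.25,3]]])

```text
time: 5.58
tool_pos: [0.475, -0.151, 0.0115]
eef_rot: [-3.14, -0.031, -0.004]
force: [-1.0, 0.0, 0.4]
finger_gap: 0.0301
```

```bash
cat >> h.py <<'E'
def arc(ths,als,P=(.5635,.012),h=-0.0005,L=.076,pre=.003,y=-.151,off=.0105,yaw=.02):
    o=manip.get_obs(); R0=Ro.from_rotvec(o['eef_rot'])
    print('t',round(float(o['time']),2),'tcp',o['tool_pos'].round(4),'F',np.round(o['force'],1))
    for th,al in zip(ths,als):
        t=np.radians(th);a=np.radians(al)
        u=-(L-pre);c=(P[0]+u*np.cos(t)+h*np.sin(t), P[1]-u*np.sin(t)+h*np.cos(t))
        Rg=Ro.from_euler('z',yaw)*Ro.from_euler('y',-a)*Ro.from_matrix(np.array([[1,0,0],[0,-1,0],[0,0,-1]],float))
        p=np.array([c[0],y,c[1]])-off*Rg.apply([1,0,0])*np.array([1,0,1])
        tu=np.degrees((R0.inv()*Rg).as_rotvec()); s=100*R0.inv().apply(p-o['tool_pos'])
        print(th,al,'| tcp',p.round(4),'|',(tu.round(1)+0.).tolist(),(s.round(2)+0.).tolist())
E
python3 - <<'E'
from h import *
goal([.477,-.151,.0115]); arc([0,3,6,9,12],[0]*5)
E
```

```text
t 5.58 tcp [ 0.475  -0.151   0.0115] rot [-3.14  -0.031 -0.004] F [-1.   0.   0.4] gap 0.0301
turn [-0.1  -0.14 -0.03] shift [ 0.2   0.01 -0.  ]
t 5.58 tcp [ 0.475  -0.151   0.0115] F [-1.   0.   0.4]
0 0 | tcp [ 0.48   -0.151   0.0115] | [-0.1, -0.1, 0.0] [0.5, 0.01, 0.0]
3 0 | tcp [ 0.4801 -0.151   0.0153] | [-0.1, -0.1, 0.0] [0.51, 0.01, -0.38]
6 0 | tcp [ 0.4803 -0.151   0.0191] | [-0.1, -0.1, 0.0] [0.54, 0.01, -0.76]
9 0 | tcp [ 0.4808 -0.151   0.0229] | [-0.1, -0.1, 0.0] [0.59, 0.01, -1.14]
12 0 | tcp [ 0.4815 -0.151   0.0267] | [-0.1, -0.1, 0.0] [0.65, 0.01, -1.52]
```

Press first with a little extra preload, then check the force.

>>> servo_tool(steps=[[[0,0,0,0.2,0,0,3],[0,0,0,0.4,0,0,3],[0,0,0,0.5,0,0,3]]])

```text
time: 5.83
tool_pos: [0.477, -0.1509, 0.0111]
eef_rot: [-3.139, -0.03, 0.006]
force: [-11.3, -0.7, 10.5]
finger_gap: 0.0298
```

Run:
```python
from h import *
arc([0,3,6,9,12],[0]*5)
```

```text
t 5.83 tcp [ 0.477  -0.1509  0.0111] F [-11.3  -0.7  10.5]
0 0 | tcp [ 0.48   -0.151   0.0115] | [-0.1, 0.2, 0.0] [0.3, 0.01, -0.04]
3 0 | tcp [ 0.4801 -0.151   0.0153] | [-0.1, 0.2, 0.0] [0.3, 0.01, -0.42]
6 0 | tcp [ 0.4803 -0.151   0.0191] | [-0.1, 0.2, 0.0] [0.33, 0.01, -0.8]
9 0 | tcp [ 0.4808 -0.151   0.0229] | [-0.1, 0.2, 0.0] [0.38, 0.01, -1.18]
12 0 | tcp [ 0.4815 -0.151   0.0267] | [-0.1, 0.2, 0.0] [0.44, 0.01, -1.56]
```

>>> servo_tool(steps=[[[0,0.2,0,0.3,0,-0.2,3],[0,0.2,0,0.3,0,-0.42,3],[0,0.2,0,0.33,0,-0.8,3],[0,0.2,0,0.38,0,-1.18,3]]])

```text
time: 6.17
tool_pos: [0.4783, -0.1509, 0.0222]
eef_rot: [-3.139, -0.03, 0.009]
force: [-5.3, -1.0, -0.2]
finger_gap: 0.0299
```

Run:
```python
from h import *
arc([9,12,15,18,21,24],[0]*6)
s=shot('scene','s2.png');im=s['image'][160:300,120:300]; cv2.imwrite('pics/s2z.png',cv2.resize(im,None,fx=4,fy=4)[:,:,::-1])
```

```text
t 6.17 tcp [ 0.4783 -0.1509  0.0222] F [-5.3 -1.  -0.2]
9 0 | tcp [ 0.4808 -0.151   0.0229] | [-0.1, 0.3, 0.0] [0.25, 0.01, -0.07]
12 0 | tcp [ 0.4815 -0.151   0.0267] | [-0.1, 0.3, 0.0] [0.32, 0.01, -0.45]
15 0 | tcp [ 0.4824 -0.151   0.0304] | [-0.1, 0.3, 0.0] [0.4, 0.02, -0.82]
18 0 | tcp [ 0.4834 -0.151   0.0341] | [-0.1, 0.3, 0.0] [0.5, 0.02, -1.19]
21 0 | tcp [ 0.4847 -0.151   0.0377] | [-0.1, 0.3, 0.0] [0.63, 0.02, -1.55]
24 0 | tcp [ 0.4861 -0.151   0.0412] | [-0.1, 0.3, 0.0] [0.77, 0.02, -1.91]
```

View pics/s2z.png

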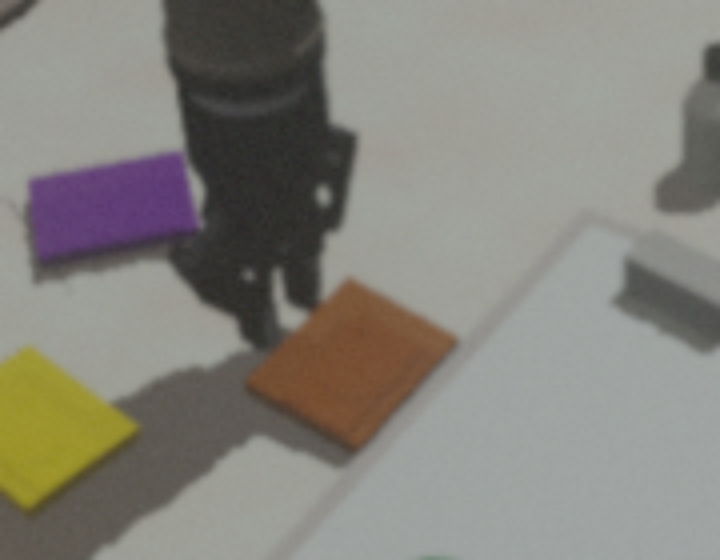

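```bash
cat >> h.py <<'E'
def tilt(d,roi):
    c,m=amber2(d,roi)
    v,u=np.nonzero(cv2.erode(m,np.ones((3,3),np.uint8)))
    P=np.array([world(d,a,b) for a,b in zip(u,v) if d['z_map'][b,a]>0]);
    c=np.median(P,0);U,S,Vt=np.linalg.svd(P-P.mean(0),full_matrices=False);n=Vt[2]*np.sign(Vt[2][2]+1e-9)
    print('n',n.round(3),'tilt deg',np.degrees(np.arctan2(n[0],n[2])).round(1),'rms',(S[2]/len(P)**.5).round(4),'ext',P.min(0).round(3),P.max(0).round(3),len(P))
def amber2(d,roi):
    h=cv2.cvtColor(d['image'],cv2.COLOR_RGB2HSV)
    m=((h[...,0]<18)&(h[...,1]>90)&(h[...,2]>40)).astype(np.uint8)
    k=np.zeros_like(m);a,b,c,e=roi;k[b:e,a:c]=1;return None,m*k
E
python3 - <<'E'
from h import *
s=cams.read_camera('scene'); tilt(s,(170,210,240,280))
E
```

```text
n [0.151 0.016 0.988] tilt deg 8.7 rms 0.0016 ext [ 0.493 -0.2    0.014] [ 0.564 -0.107  0.032] 971
```

The back's normal is tilted 8.7°, so the tile follows the finger. Continuing the arc.

>>> servo_tool(steps=[[[0,0.3,0,0.4,0,-0.45,3],[0,0.3,0,0.55,0,-0.82,3],[0,0.3,0,0.65,0,-1.19,3],[0,0.3,0,0.8,0,-1.55,3],[0,0.3,0,0.95,0,-1.91,3]]])

```text
time: 6.68
tool_pos: [0.4845, -0.1507, 0.0408]
eef_rot: [-3.138, -0.029, 0.011]
force: [-7.9, -0.2, 1.6]
finger_gap: 0.0303
```

Run:
```python
from h import *
arc([24,27,30,33,36,39],[0]*6,pre=.005)
s=cams.read_camera('scene'); tilt(s,(170,200,240,280))
```

```text
t 6.68 tcp [ 0.4845 -0.1507  0.0408] F [-7.9 -0.2  1.6]
24 0 | tcp [ 0.4879 -0.151   0.0404] | [-0.2, 0.4, -0.1] [0.34, 0.04, 0.04]
27 0 | tcp [ 0.4895 -0.151   0.0438] | [-0.2, 0.4, -0.1] [0.5, 0.04, -0.3]
30 0 | tcp [ 0.4913 -0.151   0.0471] | [-0.2, 0.4, -0.1] [0.67, 0.04, -0.63]
33 0 | tcp [ 0.4932 -0.151   0.0503] | [-0.2, 0.4, -0.1] [0.86, 0.04, -0.95]
36 0 | tcp [ 0.4953 -0.151   0.0533] | [-0.2, 0.4, -0.1] [1.07, 0.05, -1.26]
39 0 | tcp [ 0.4975 -0.151   0.0563] | [-0.2, 0.4, -0.1] [1.29, 0.05, -1.56]
n [ 0.396 -0.002  0.918] tilt deg 23.4 rms 0.0019 ext [ 0.497 -0.199  0.014] [ 0.566 -0.108  0.047] 1081
```

>>> servo_tool(steps=[[[0,0.3,0,0.5,0,-0.3,3],[0,0.3,0,0.67,0,-0.63,3],[0,0.3,0,0.86,0,-0.95,3],[0,0.3,0,1.07,0,-1.26,3],[0,0.3,0,1.29,0,-1.56,3]]])

```text
time: 7.15
tool_pos: [0.4943, -0.1505, 0.0563]
eef_rot: [-3.138, -0.029, 0.014]
force: [-10.1, 0.4, 6.1]
finger_gap: 0.0295
```

Run:
```python
from h import *
arc([39,42,45,48,51,54],[0,0,-1,-2,-3,-4],pre=.005)
s=cams.read_camera('scene'); tilt(s,(170,190,240,280))
```

```text
t 7.15 tcp [ 0.4943 -0.1505  0.0563] F [-10.1   0.4   6.1]
39 0 | tcp [ 0.4975 -0.151   0.0563] | [-0.2, 0.5, -0.1] [0.32, 0.06, 0.0]
42 0 | tcp [ 0.4999 -0.151   0.0591] | [-0.2, 0.5, -0.1] [0.56, 0.06, -0.29]
45 -1 | tcp [ 0.5024 -0.151   0.062 ] | [-0.2, -0.5, -0.1] [0.81, 0.07, -0.58]
48 -2 | tcp [ 0.5051 -0.151   0.0648] | [-0.2, -1.5, -0.1] [1.08, 0.07, -0.86]
51 -3 | tcp [ 0.5079 -0.151   0.0674] | [-0.2, -2.5, -0.1] [1.36, 0.07, -1.12]
54 -4 | tcp [ 0.5109 -0.151   0.0699] | [-0.2, -3.5, -0.1] [1.65, 0.08, -1.37]
n [ 0.602 -0.001  0.799] tilt deg 37.0 rms 0.0017 ext [ 0.509 -0.198  0.017] [ 0.565 -0.108  0.062] 1071
```

>>> servo_tool(steps=[[[0,0.3,0,0.54,0,-0.37,3],[0,-0.5,0,0.8,0,-0.68,3],[0,-1.5,0,1.06,0,-0.97,3],[0,-2.5,0,1.33,0,-1.24,3],[0,-3.5,0,1.6,0,-1.5,3]]])

```text
time: 7.62
tool_pos: [0.5096, -0.1501, 0.072]
eef_rot: [-3.136, -0.029, 0.115]
force: [-5.6, 0.6, 6.1]
finger_gap: 0.0298
```

Run:
```python
from h import *
arc([54,57,60,63,66,69],[-4,-5.5,-7,-9,-11,-13],pre=.0035)
s=shot('scene','s3.png'); tilt(s,(170,180,250,280))
im=s['image'][160:300,120:300]; cv2.imwrite('pics/s3z.png',cv2.resize(im,None,fx=4,fy=4)[:,:,::-1])
```

```text
t 7.62 tcp [ 0.5096 -0.1501  0.072 ] F [-5.6  0.6  6.1]
54 -4 | tcp [ 0.51   -0.151   0.0711] | [-0.2, 0.2, -0.1] [0.05, 0.09, 0.09]
57 -5.5 | tcp [ 0.5131 -0.151   0.0735] | [-0.2, -1.3, -0.1] [0.35, 0.1, -0.18]
60 -7 | tcp [ 0.5164 -0.151   0.0758] | [-0.2, -2.8, -0.1] [0.65, 0.1, -0.43]
63 -9 | tcp [ 0.5198 -0.151   0.078 ] | [-0.2, -4.8, -0.1] [0.97, 0.11, -0.67]
66 -11 | tcp [ 0.5232 -0.151   0.08  ] | [-0.2, -6.8, -0.1] [1.31, 0.12, -0.9]
69 -13 | tcp [ 0.5268 -0.151   0.0819] | [-0.2, -8.8, 0.0] [1.65, 0.12, -1.11]
n [ 0.806 -0.003  0.592] tilt deg 53.7 rms 0.0016 ext [ 0.524 -0.197  0.018] [ 0.567 -0.108  0.076] 1007
```

View pics/s3z.png

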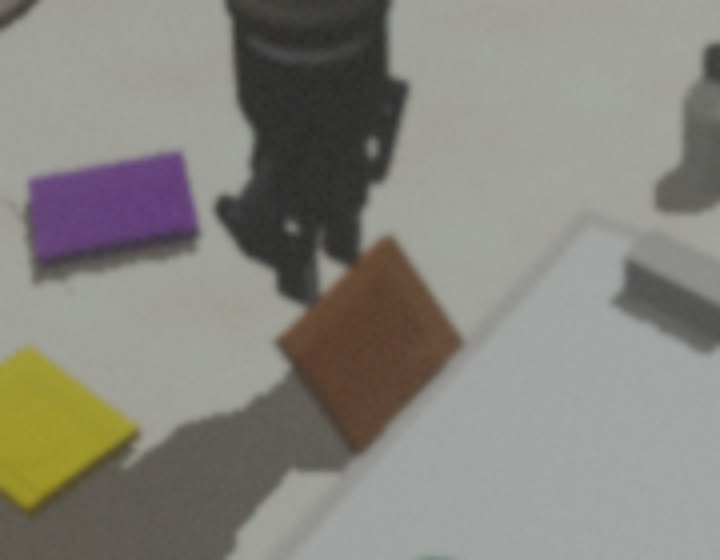

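The tile is at about 54°, hinged on the panel edge, with the fingertips holding its upper face. Continuing.

>>> servo_tool(steps=[[[0,-1.3,0,0.35,0,-0.18,3],[0,-2.8,0,0.65,0,-0.43,3],[0,-4.8,0,0.97,0,-0.67,3],[0,-6.8,0,1.31,0,-0.9,3],[0,-8.8,0,1.65,0,-1.11,3]]])

```text
time: 8.08
tool_pos: [0.528, -0.1496, 0.0836]
eef_rot: [-3.119, -0.03, 0.359]
force: [-4.5, 0.4, 6.7]
finger_gap: 0.0294
```

Run:
```python
from h import *
arc([69,72,75,78,81,84],[-13,-14,-15,-16,-17,-18],pre=.0035)
s=shot('scene','s4.png'); tilt(s,(170,180,250,280))
```

```text
t 8.08 tcp [ 0.528  -0.1496  0.0836] F [-4.5  0.4  6.7]
69 -13 | tcp [ 0.5268 -0.151   0.0819] | [-0.2, 0.1, 0.0] [-0.08, 0.14, 0.2]
72 -14 | tcp [ 0.5304 -0.151   0.0833] | [-0.2, -0.9, 0.0] [0.24, 0.14, -0.02]
75 -15 | tcp [ 0.5341 -0.151   0.0846] | [-0.2, -1.9, 0.0] [0.57, 0.15, -0.23]
78 -16 | tcp [ 0.5378 -0.151   0.0857] | [-0.2, -2.9, 0.0] [0.91, 0.15, -0.42]
81 -17 | tcp [ 0.5416 -0.151   0.0866] | [-0.2, -3.9, 0.0] [1.25, 0.16, -0.6]
84 -18 | tcp [ 0.5454 -0.151   0.0873] | [-0.2, -4.9, 0.0] [1.61, 0.17, -0.75]
n [ 0.943 -0.001  0.334] tilt deg 70.5 rms 0.0016 ext [ 0.541 -0.196  0.049] [ 0.558 -0.111  0.086] 194
```

>>> servo_tool(steps=[[[0,-0.9,0,0.24,0,-0.02,3],[0,-1.9,0,0.57,0,-0.23,3],[0,-2.9,0,0.91,0,-0.42,3],[0,-3.9,0,1.25,0,-0.6,3],[0,-4.9,0,1.61,0,-0.75,3]]])

```text
time: 8.55
tool_pos: [0.5486, -0.149, 0.0893]
eef_rot: [-3.103, -0.032, 0.491]
force: [-1.6, 1.1, 10.5]
finger_gap: 0.0301
```

Run:
```python
from h import *
arc([84,87,90,93,96,99],[-18,-19,-20,-21,-22,-23],pre=.0035)
s=shot('scene','s5.png'); tilt(s,(170,180,250,280))
im=s['image'][160:300,120:300]; cv2.imwrite('pics/s5z.png',cv2.resize(im,None,fx=4,fy=4)[:,:,::-1])
```

```text
t 8.55 tcp [ 0.5486 -0.149   0.0893] F [-1.6  1.1 10.5]
84 -18 | tcp [ 0.5454 -0.151   0.0873] | [-0.2, 0.0, 0.1] [-0.24, 0.19, 0.29]
87 -19 | tcp [ 0.5493 -0.151   0.0878] | [-0.2, -1.0, 0.1] [0.11, 0.2, 0.13]
90 -20 | tcp [ 0.5531 -0.151   0.0881] | [-0.2, -2.0, 0.1] [0.46, 0.21, -0.02]
93 -21 | tcp [ 0.557  -0.151   0.0882] | [-0.2, -3.0, 0.1] [0.83, 0.21, -0.15]
96 -22 | tcp [ 0.5608 -0.151   0.0881] | [-0.2, -4.0, 0.1] [1.2, 0.22, -0.26]
99 -23 | tcp [ 0.5647 -0.151   0.0878] | [-0.2, -5.0, 0.1] [1.57, 0.23, -0.35]
n [-0.776 -0.007  0.631] tilt deg -50.9 rms 0.0008 ext [ 0.559 -0.194  0.085] [ 0.564 -0.113  0.089] 30
```

View pics/s5z.png

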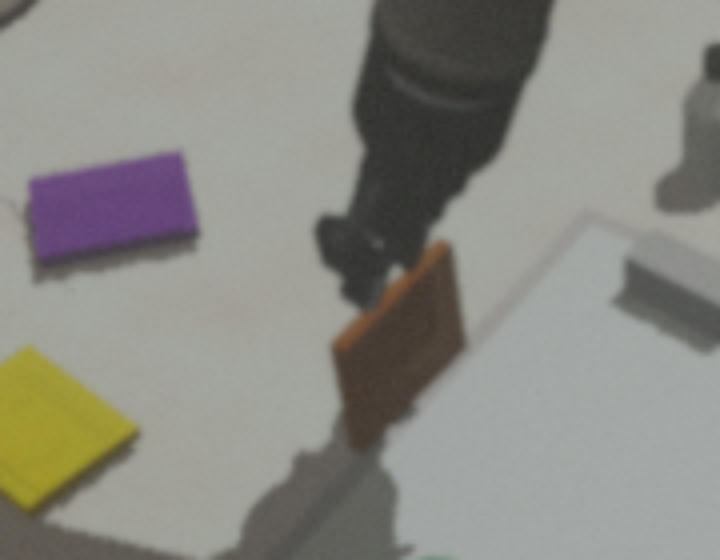

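```bash
cat >> h.py <<'E'
def arc2(phs,als,Px=.5635,dz=-.0017,off=.0105,yaw=.02):
    o=manip.get_obs(); R0=Ro.from_rotvec(o['eef_rot'])
    print('t',round(float(o['time']),2),'tcp',o['tool_pos'].round(4),'F',np.round(o['force'],1))
    for ph,al in zip(phs,als):
        f=np.radians(ph);a=np.radians(al); b=.006 if ph>0 else 0
        x0=-.0005-b; c=(Px+b+x0*np.cos(f)+.076*np.sin(f), .012+.076*np.cos(f)-x0*np.sin(f)+dz)
        Rg=Ro.from_euler('z',yaw)*Ro.from_euler('y',-a)*Ro.from_matrix(np.array([[1,0,0],[0,-1,0],[0,0,-1]],float))
        p=np.array([c[0],o['tool_pos'][1],c[1]])-off*Rg.apply([1,0,0])*np.array([1,0,1])
        tu=np.degrees((R0.inv()*Rg).as_rotvec()); s=100*R0.inv().apply(p-o['tool_pos'])
        print(ph,al,'| tcp',p.round(4),'|',(tu.round(1)+0.).tolist(),(s.round(2)+0.).tolist())
E
python3 - <<'E'
from h import *
arc2([-5,-3,0,3,6,9,12],[-18,-19,-20,-21,-22,-23,-24])
E
```

```text
t 8.6 tcp [ 0.55   -0.1489  0.0894] F [-0.  -0.7 13.2]
-5 -18 | tcp [ 0.5464 -0.1489  0.0892] | [-0.2, -0.1, 0.1] [-0.34, -0.01, 0.13]
-3 -19 | tcp [ 0.5491 -0.1489  0.0896] | [-0.2, -1.1, 0.1] [-0.1, 0.0, 0.01]
0 -20 | tcp [ 0.5531 -0.1489  0.0899] | [-0.2, -2.1, 0.1] [0.28, 0.01, -0.14]
3 -21 | tcp [ 0.5572 -0.1489  0.0903] | [-0.2, -3.1, 0.1] [0.65, 0.01, -0.31]
6 -22 | tcp [ 0.5612 -0.1489  0.0905] | [-0.2, -4.1, 0.1] [1.03, 0.02, -0.45]
9 -23 | tcp [ 0.5653 -0.1489  0.0905] | [-0.2, -5.1, 0.1] [1.42, 0.03, -0.57]
12 -24 | tcp [ 0.5694 -0.1489  0.0903] | [-0.1, -6.1, 0.1] [1.81, 0.04, -0.68]
```

>>> servo_tool(steps=[[[0,-2.1,0,0.3,0,-0.1,3],[0,-3.1,0,0.65,0,-0.27,3],[0,-4.1,0,1.03,0,-0.42,3],[0,-5.1,0,1.42,0,-0.54,3]]])

```text
time: 8.93
tool_pos: [0.5664, -0.1483, 0.0902]
eef_rot: [3.077, 0.033, -0.626]
force: [-0.5, -0.1, -0.4]
finger_gap: 0.0296
```

Run:
```python
from h import *
arc2([6,9,12,15,18,21,24,27,30],[-22,-23,-24,-25,-26,-27,-28,-29,-30])
s=shot('scene','s6.png')
im=s['image'][160:300,120:300]; cv2.imwrite('pics/s6z.png',cv2.resize(im,None,fx=4,fy=4)[:,:,::-1])
```

```text
t 8.93 tcp [ 0.5664 -0.1483  0.0902] F [-0.5 -0.1 -0.4]
6 -22 | tcp [ 0.5612 -0.1483  0.0905] | [-0.1, 1.0, 0.1] [-0.48, -0.01, 0.18]
9 -23 | tcp [ 0.5653 -0.1483  0.0905] | [-0.1, 0.0, 0.1] [-0.11, 0.0, 0.02]
12 -24 | tcp [ 0.5694 -0.1483  0.0903] | [-0.1, -1.0, 0.1] [0.27, 0.01, -0.12]
15 -25 | tcp [ 0.5734 -0.1483  0.0898] | [-0.1, -2.0, 0.1] [0.66, 0.01, -0.23]
18 -26 | tcp [ 0.5774 -0.1483  0.0892] | [-0.1, -3.0, 0.1] [1.05, 0.02, -0.33]
21 -27 | tcp [ 0.5813 -0.1483  0.0883] | [-0.1, -4.0, 0.1] [1.45, 0.03, -0.41]
24 -28 | tcp [ 0.5852 -0.1483  0.0873] | [-0.1, -5.0, 0.1] [1.85, 0.04, -0.46]
27 -29 | tcp [ 0.589  -0.1483  0.0861] | [-0.1, -6.0, 0.1] [2.25, 0.05, -0.5]
30 -30 | tcp [ 0.5928 -0.1483  0.0846] | [-0.1, -7.0, 0.1] [2.65, 0.06, -0.51]
```

View pics/s6z.png

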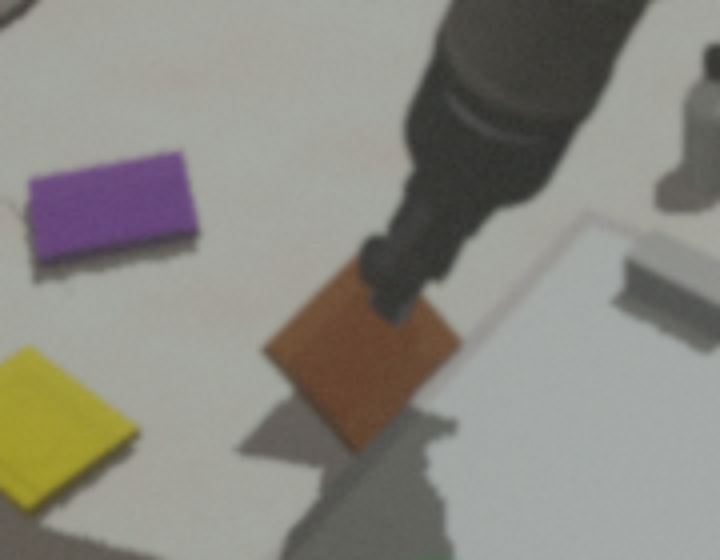

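The tile slipped off the finger and is falling back, because I let the downward preload drop to zero at the last step. I'll lift clear and look again.

>>> servo_tool(steps=[[[0,0,0,-0.5,0,-2,3],[0,3,0,-2,0,-4,3],[0,8,0,-5,0,-5,3],[0,13,0,-8,0,-5,3],[0,20,0,-11,0,-4.5,3]]])

```text
time: 9.4
tool_pos: [0.4864, -0.1499, 0.1761]
eef_rot: [-3.139, -0.036, 0.066]
force: [0.7, -2.3, 1.7]
finger_gap: 0.0301
```

Run:
```python
from h import *
goal([.45,-.15,.09])
s=shot('scene','s7.png'); tilt(s,(170,180,250,290))
im=s['image'][160:300,120:300]; cv2.imwrite('pics/s7z.png',cv2.resize(im,None,fx=4,fy=4)[:,:,::-1])
```

```text
t 9.4 tcp [ 0.4864 -0.1499  0.1761] rot [-3.139 -0.036  0.066] F [ 0.7 -2.3  1.7] gap 0.0301
turn [-0.12  2.42  0.18] shift [-3.27 -0.05  8.75]
n [-0.002  0.025  1.   ] tilt deg -0.1 rms 0.0015 ext [ 0.486 -0.198  0.013] [ 0.554 -0.109  0.023] 849
```

View pics/s7z.png

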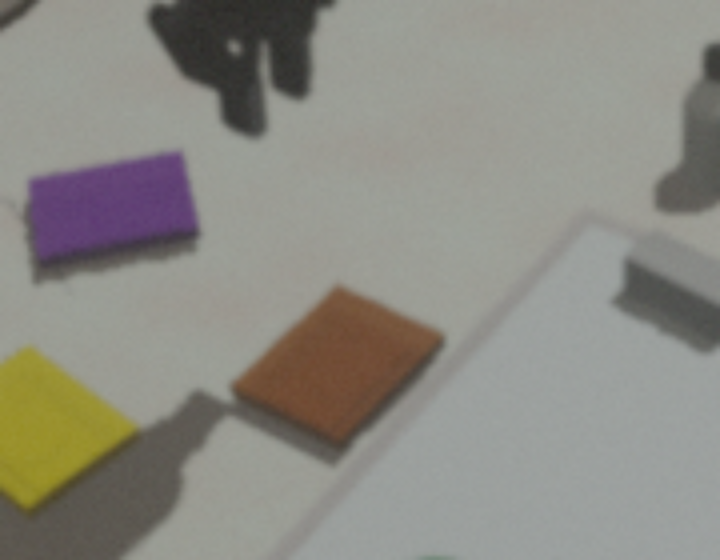

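The tile lies flat again, about 8 mm short of the panel and still aligned, so I'll retry. First, down behind it.

>>> servo_tool(steps=[[[0,2.4,0.2,-2,0,1,3],[0,2.4,0.2,-4,0,3.5,3],[0,2.4,0.2,-4.5,-0.1,7,3],[0,2.4,0.2,-4.7,-0.1,11,3],[0,2.4,0.2,-4.7,-0.1,13,3]]])

```text
time: 9.87
tool_pos: [0.4094, -0.1492, 0.0427]
eef_rot: [-3.138, -0.023, 0.023]
force: [-0.7, -0.7, -0.3]
finger_gap: 0.0299
```

Run:
```python
from h import *
goal([.455,-.152,.013])
```

```text
t 9.87 tcp [ 0.4094 -0.1492  0.0427] rot [-3.138 -0.023  0.023] F [-0.7 -0.7 -0.3] gap 0.0299
turn [-0.19  0.82 -0.32] shift [4.59 0.36 2.91]
```

>>> servo_tool(steps=[[[0,0.8,-0.3,1.5,0.3,0.5,3],[0,0.8,-0.3,3,0.3,1.5,3],[0,0.8,-0.3,3.9,0.3,2.4,3],[0,0.8,-0.3,4,0.3,2.9,3],[0,0.8,-0.3,4,0.3,2.9,3]]])

```text
time: 10.28
tool_pos: [0.449, -0.1512, 0.0123]
eef_rot: [-3.138, -0.032, 0.002]
force: [-0.5, 0.3, 0.3]
finger_gap: 0.0301
```

Run:
```python
from h import *
goal([.455,-.152,.013])
```

```text
t 10.28 tcp [ 0.449  -0.1512  0.0123] rot [-3.138e+00 -3.200e-02  2.000e-03] F [-0.5  0.3  0.3] gap 0.0301
turn [-0.22  0.09  0.01] shift [ 0.6   0.1  -0.07]
```

Push with a slight upward bias.

>>> servo_tool(steps=[[[0,0.4,0,0.3,0,-0.05,3],[0,0.4,0,0.7,0,-0.1,3],[0,0.4,0,1.1,0,-0.12,3],[0,0.4,0,1.5,0,-0.15,3],[0,0.4,0,1.8,0,-0.15,3]]])

```text
time: 10.7
tool_pos: [0.4678, -0.1509, 0.0143]
eef_rot: [-3.138, -0.032, -0.01]
force: [-2.5, 0.6, 0.1]
finger_gap: 0.03
```

>>> servo_tool(steps=[[[0,0,0,0.2,0,0,3],[0,0,0,0.4,0,0,3],[0,0,0,0.6,0,0,3],[0,0,0,0.8,0,0,3]]])

```text
time: 11.03
tool_pos: [0.4741, -0.1508, 0.0141]
eef_rot: [-3.138, -0.031, -0.005]
force: [-6.5, -0.2, 5.0]
finger_gap: 0.03
```

>>> servo_tool(steps=[[[0,0,0,0.1,0,-0.1,3],[0,0,0,0.3,0,-0.1,3],[0,0,0,0.5,0,-0.1,3]]])

```text
time: 11.28
tool_pos: [0.4774, -0.151, 0.0147]
eef_rot: [-3.138, -0.03, 0.001]
force: [-8.6, -2.2, 1.5]
finger_gap: 0.0301
```

Run:
```python
from h import *
o=manip.get_obs();print(o['tool_pos'],o['force'])
s=cams.read_camera('scene'); tilt(s,(170,210,240,290))
d=shot('top','t5.png');im=d['image'][180:270,320:430]; cv2.imwrite('pics/t5z.png',cv2.resize(im,None,fx=6,fy=6)[:,:,::-1])
```

```text
[ 0.47744608 -0.15100555  0.01472347] [-8.56459867 -2.23777889  1.46517121]
n [-0.001  0.029  1.   ] tilt deg -0.0 rms 0.0015 ext [ 0.493 -0.2    0.014] [ 0.564 -0.108  0.023] 878
```

View pics/t5z.png

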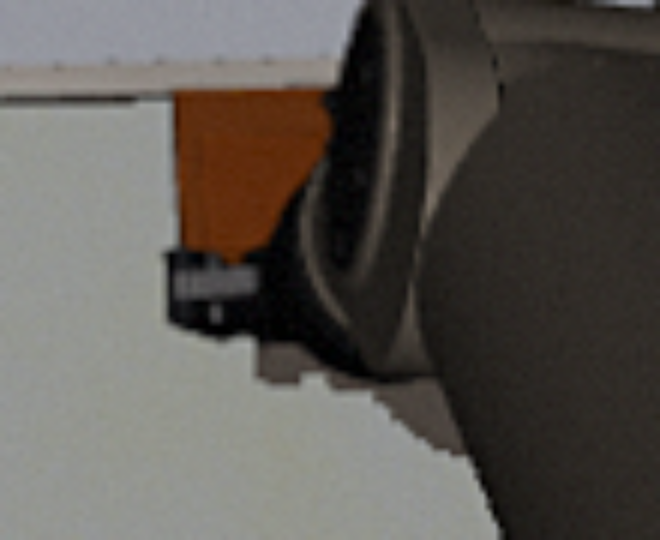

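The tile is flush with the panel edge again. I'll lower the tip on the face and press.

>>> servo_tool(steps=[[[0,0,0,-0.3,0,0,3],[0,-0.1,0,-0.4,0,0.25,3],[0,-0.1,0,-0.35,0,0.35,3]]])

```text
time: 11.63
tool_pos: [0.4745, -0.151, 0.0111]
eef_rot: [-3.138, -0.031, 0.001]
force: [0.0, 0.3, -0.5]
finger_gap: 0.0304
```

>>> servo_tool(steps=[[[0,0,0,0.3,0,0,3],[0,0,0,0.5,0,-0.05,3],[0,0,0,0.6,0,-0.05,3]]])

```text
time: 11.88
tool_pos: [0.477, -0.1509, 0.0107]
eef_rot: [-3.137, -0.031, 0.013]
force: [-10.6, -0.5, 6.5]
finger_gap: 0.0297
```

Run:
```python
from h import *
arc([0,3,6,9,12,15],[0]*6)
```

```text
t 11.88 tcp [ 0.477  -0.1509  0.0107] F [-10.6  -0.5   6.5]
0 0 | tcp [ 0.48   -0.151   0.0115] | [-0.3, 0.5, 0.0] [0.3, 0.02, -0.08]
3 0 | tcp [ 0.4801 -0.151   0.0153] | [-0.3, 0.5, 0.0] [0.3, 0.02, -0.46]
6 0 | tcp [ 0.4803 -0.151   0.0191] | [-0.3, 0.5, 0.0] [0.33, 0.02, -0.84]
9 0 | tcp [ 0.4808 -0.151   0.0229] | [-0.3, 0.5, 0.0] [0.37, 0.02, -1.22]
12 0 | tcp [ 0.4815 -0.151   0.0267] | [-0.3, 0.5, 0.0] [0.43, 0.02, -1.6]
15 0 | tcp [ 0.4824 -0.151   0.0304] | [-0.3, 0.5, 0.0] [0.52, 0.02, -1.97]
```

>>> servo_tool(steps=[[[0,0.3,0,0.33,0,-0.25,3],[0,0.3,0,0.35,0,-0.5,3],[0,0.3,0,0.4,0,-0.85,3],[0,0.3,0,0.45,0,-1.2,3],[0,0.3,0,0.5,0,-1.55,3]]])

```text
time: 12.3
tool_pos: [0.479, -0.1508, 0.0253]
eef_rot: [-3.136, -0.03, 0.015]
force: [-5.6, -0.4, 0.6]
finger_gap: 0.0299
```

Run:
```python
from h import *
arc([9,12,15,18,21,24,27],[0]*7,pre=.005,h=-.0013)
s=cams.read_camera('scene'); tilt(s,(170,200,240,280))
```

```text
t 12.3 tcp [ 0.479  -0.1508  0.0253] F [-5.6 -0.4  0.6]
9 0 | tcp [ 0.4827 -0.151   0.0218] | [-0.3, 0.6, 0.0] [0.37, 0.03, 0.35]
12 0 | tcp [ 0.4833 -0.151   0.0255] | [-0.3, 0.6, 0.0] [0.43, 0.03, -0.02]
15 0 | tcp [ 0.4841 -0.151   0.0291] | [-0.3, 0.6, 0.0] [0.5, 0.03, -0.39]
18 0 | tcp [ 0.4851 -0.151   0.0327] | [-0.3, 0.6, 0.0] [0.6, 0.03, -0.74]
21 0 | tcp [ 0.4863 -0.151   0.0362] | [-0.3, 0.6, 0.0] [0.71, 0.03, -1.1]
24 0 | tcp [ 0.4876 -0.151   0.0397] | [-0.3, 0.6, 0.0] [0.85, 0.03, -1.45]
27 0 | tcp [ 0.4892 -0.151   0.0431] | [-0.3, 0.6, 0.0] [1.0, 0.03, -1.79]
n [0.186 0.023 0.982] tilt deg 10.7 rms 0.0017 ext [ 0.494 -0.2    0.015] [ 0.566 -0.107  0.034] 996
```

>>> servo_tool(steps=[[[0,0.3,0,0.5,0,-0.39,3],[0,0.3,0,0.6,0,-0.74,3],[0,0.3,0,0.71,0,-1.1,3],[0,0.3,0,0.85,0,-1.45,3],[0,0.3,0,1,0,-1.79,3]]])

```text
time: 12.77
tool_pos: [0.4855, -0.1506, 0.0428]
eef_rot: [-3.136, -0.03, 0.019]
force: [-9.3, -0.7, 2.6]
finger_gap: 0.0303
```

Run:
```python
from h import *
arc([27,30,33,36,39,42],[0]*6,pre=.005,h=-.0013)
s=cams.read_camera('scene'); tilt(s,(170,200,240,280))
```

```text
t 12.77 tcp [ 0.4855 -0.1506  0.0428] F [-9.3 -0.7  2.6]
27 0 | tcp [ 0.4892 -0.151   0.0431] | [-0.3, 0.7, -0.1] [0.37, 0.05, -0.04]
30 0 | tcp [ 0.4909 -0.151   0.0464] | [-0.3, 0.7, -0.1] [0.54, 0.05, -0.37]
33 0 | tcp [ 0.4927 -0.151   0.0496] | [-0.3, 0.7, -0.1] [0.72, 0.05, -0.69]
36 0 | tcp [ 0.4948 -0.151   0.0527] | [-0.3, 0.7, -0.1] [0.92, 0.05, -1.0]
39 0 | tcp [ 0.497  -0.151   0.0557] | [-0.3, 0.7, -0.1] [1.14, 0.06, -1.31]
42 0 | tcp [ 0.4994 -0.151   0.0585] | [-0.3, 0.7, -0.1] [1.37, 0.06, -1.6]
n [0.421 0.025 0.907] tilt deg 24.9 rms 0.0018 ext [ 0.501 -0.2    0.016] [ 0.567 -0.106  0.051] 1067
```

>>> servo_tool(steps=[[[0,0.4,0,0.54,0,-0.37,3],[0,0.4,0,0.72,0,-0.69,3],[0,0.4,0,0.92,0,-1,3],[0,0.4,0,1.14,0,-1.31,3],[0,0.4,0,1.37,0,-1.6,3]]])

```text
time: 13.23
tool_pos: [0.4962, -0.1503, 0.0586]
eef_rot: [-3.135, -0.029, 0.019]
force: [-9.9, 1.0, 7.7]
finger_gap: 0.0299
```

Run:
```python
from h import *
arc([42,45,48,51,54,57],[0,-1,-2,-3,-4,-5.5],pre=.0045,h=-.0013)
s=cams.read_camera('scene'); tilt(s,(170,190,240,280))
```

```text
t 13.23 tcp [ 0.4962 -0.1503  0.0586] F [-9.9  1.   7.7]
42 0 | tcp [ 0.499  -0.151   0.0589] | [-0.4, 0.7, -0.1] [0.28, 0.07, -0.03]
45 -1 | tcp [ 0.5015 -0.151   0.0618] | [-0.4, -0.3, -0.1] [0.53, 0.08, -0.33]
48 -2 | tcp [ 0.5042 -0.151   0.0646] | [-0.4, -1.3, -0.1] [0.79, 0.08, -0.61]
51 -3 | tcp [ 0.507  -0.151   0.0673] | [-0.4, -2.3, -0.1] [1.07, 0.08, -0.88]
54 -4 | tcp [ 0.5099 -0.151   0.0698] | [-0.4, -3.3, -0.1] [1.36, 0.09, -1.14]
57 -5.5 | tcp [ 0.513  -0.151   0.0723] | [-0.4, -4.8, -0.1] [1.66, 0.09, -1.39]
n [0.63  0.025 0.776] tilt deg 39.1 rms 0.0017 ext [ 0.511 -0.199  0.017] [ 0.568 -0.107  0.064] 1066
```

>>> servo_tool(steps=[[[0,-0.3,0,0.53,0,-0.35,3],[0,-1.3,0,0.79,0,-0.64,3],[0,-2.3,0,1.07,0,-0.92,3],[0,-3.3,0,1.36,0,-1.18,3],[0,-4.8,0,1.66,0,-1.43,3]]])

```text
time: 13.7
tool_pos: [0.5117, -0.15, 0.0737]
eef_rot: [-3.132, -0.03, 0.157]
force: [-6.5, 1.0, 7.8]
finger_gap: 0.0299
```

Run:
```python
from h import *
arc([57,60,63,66,69,72],[-5.5,-7,-9,-11,-13,-14],pre=.0035,h=-.0013)
s=cams.read_camera('scene'); tilt(s,(170,190,240,280))
```

```text
t 13.7 tcp [ 0.5117 -0.15    0.0737] F [-6.5  1.   7.8]
57 -5.5 | tcp [ 0.5125 -0.151   0.0731] | [-0.4, 0.2, 0.0] [0.09, 0.1, 0.05]
60 -7 | tcp [ 0.5157 -0.151   0.0754] | [-0.4, -1.3, 0.0] [0.38, 0.1, -0.21]
63 -9 | tcp [ 0.5191 -0.151   0.0777] | [-0.4, -3.3, 0.0] [0.7, 0.11, -0.47]
66 -11 | tcp [ 0.5225 -0.151   0.0797] | [-0.4, -5.3, 0.0] [1.02, 0.11, -0.71]
69 -13 | tcp [ 0.5261 -0.151   0.0816] | [-0.4, -7.3, 0.0] [1.35, 0.12, -0.93]
72 -14 | tcp [ 0.5297 -0.151   0.0831] | [-0.4, -8.3, 0.0] [1.7, 0.12, -1.12]
n [0.824 0.018 0.567] tilt deg 55.5 rms 0.0016 ext [ 0.527 -0.197  0.02 ] [ 0.569 -0.109  0.079] 980
```

>>> servo_tool(steps=[[[0,-1.3,0,0.38,0,-0.2,3],[0,-3.3,0,0.7,0,-0.45,3],[0,-5.3,0,1.02,0,-0.69,3],[0,-7.3,0,1.35,0,-0.91,3],[0,-8.3,0,1.7,0,-1.1,3]]])

```text
time: 14.17
tool_pos: [0.5316, -0.1495, 0.085]
eef_rot: [-3.113, -0.032, 0.389]
force: [-4.6, -0.4, 12.2]
finger_gap: 0.0296
```

Run:
```python
from h import *
arc([72,75,78,81,84,87],[-14,-15,-16,-17.5,-19,-20.5],pre=.0035,h=-.0013)
```

```text
t 14.17 tcp [ 0.5316 -0.1495  0.085 ] F [-4.6 -0.4 12.2]
72 -14 | tcp [ 0.5297 -0.151   0.0831] | [-0.4, 0.2, 0.1] [-0.14, 0.15, 0.23]
75 -15 | tcp [ 0.5333 -0.151   0.0844] | [-0.4, -0.8, 0.1] [0.18, 0.16, 0.01]
78 -16 | tcp [ 0.5371 -0.151   0.0855] | [-0.4, -1.8, 0.1] [0.51, 0.16, -0.19]
81 -17.5 | tcp [ 0.5409 -0.151   0.0866] | [-0.4, -3.3, 0.1] [0.86, 0.17, -0.38]
84 -19 | tcp [ 0.5447 -0.151   0.0874] | [-0.4, -4.8, 0.1] [1.21, 0.18, -0.56]
87 -20.5 | tcp [ 0.5486 -0.151   0.088 ] | [-0.4, -6.3, 0.1] [1.57, 0.18, -0.71]
```

>>> servo_tool(steps=[[[0,-0.8,0,0.25,0,-0.02,3],[0,-1.8,0,0.55,0,-0.21,3],[0,-3.3,0,0.88,0,-0.4,3],[0,-4.8,0,1.23,0,-0.57,3],[0,-6.3,0,1.6,0,-0.72,3]]])

```text
time: 14.58
tool_pos: [0.5504, -0.149, 0.0898]
eef_rot: [-3.089, -0.033, 0.558]
force: [-1.2, 1.2, 10.8]
finger_gap: 0.0297
```

Run:
```python
from h import *
arc2([-3,0,3,6,9,12,15,18],[-20.5,-21.5,-22.5,-23.5,-24.5,-25.5,-26.5,-27.5],dz=-.0037)
```

```text
t 14.58 tcp [ 0.5504 -0.149   0.0898] F [-1.2  1.2 10.8]
-3 -20.5 | tcp [ 0.5492 -0.149   0.0878] | [-0.3, 0.0, 0.1] [-0.04, 0.0, 0.22]
0 -21.5 | tcp [ 0.5532 -0.149   0.0881] | [-0.3, -1.0, 0.1] [0.33, 0.01, 0.05]
3 -22.5 | tcp [ 0.5573 -0.149   0.0886] | [-0.3, -2.0, 0.1] [0.69, 0.01, -0.13]
6 -23.5 | tcp [ 0.5614 -0.149   0.0887] | [-0.3, -3.0, 0.1] [1.07, 0.02, -0.29]
9 -24.5 | tcp [ 0.5654 -0.149   0.0887] | [-0.3, -4.0, 0.1] [1.45, 0.03, -0.43]
12 -25.5 | tcp [ 0.5695 -0.149   0.0885] | [-0.3, -5.0, 0.1] [1.83, 0.04, -0.55]
15 -26.5 | tcp [ 0.5735 -0.149   0.0881] | [-0.3, -6.0, 0.1] [2.23, 0.05, -0.65]
18 -27.5 | tcp [ 0.5775 -0.149   0.0874] | [-0.3, -7.0, 0.1] [2.62, 0.06, -0.73]
```

>>> servo_tool(steps=[[[0,-1,0,0.25,0,0.1,3],[0,-1.5,0,0.5,0,-0.03,3],[0,-2,0,0.75,0,-0.15,3]]])

```text
time: 14.83
tool_pos: [0.5601, -0.1487, 0.0906]
eef_rot: [-3.08, -0.033, 0.608]
force: [-1.2, 0.2, 11.1]
finger_gap: 0.0302
```

Run:
```python
from h import *
arc2([3,6,9,12,15,18,21],[-22.5,-23.5,-24.5,-25.5,-26.5,-27.5,-28.5],dz=-.0037)
s=shot('scene','s8.png')
im=s['image'][160:300,120:300]; cv2.imwrite('pics/s8z.png',cv2.resize(im,None,fx=4,fy=4)[:,:,::-1])
```

```text
t 14.83 tcp [ 0.5601 -0.1487  0.0906] F [-1.2  0.2 11.1]
3 -22.5 | tcp [ 0.5573 -0.1487  0.0886] | [-0.3, -0.2, 0.1] [-0.18, 0.0, 0.29]
6 -23.5 | tcp [ 0.5614 -0.1487  0.0887] | [-0.3, -1.2, 0.1] [0.19, 0.0, 0.12]
9 -24.5 | tcp [ 0.5654 -0.1487  0.0887] | [-0.3, -2.2, 0.1] [0.56, 0.01, -0.03]
12 -25.5 | tcp [ 0.5695 -0.1487  0.0885] | [-0.3, -3.2, 0.1] [0.95, 0.02, -0.17]
15 -26.5 | tcp [ 0.5735 -0.1487  0.0881] | [-0.3, -4.2, 0.2] [1.34, 0.03, -0.28]
18 -27.5 | tcp [ 0.5775 -0.1487  0.0874] | [-0.3, -5.2, 0.2] [1.73, 0.04, -0.37]
21 -28.5 | tcp [ 0.5814 -0.1487  0.0866] | [-0.3, -6.2, 0.2] [2.13, 0.05, -0.44]
```

View pics/s8z.png

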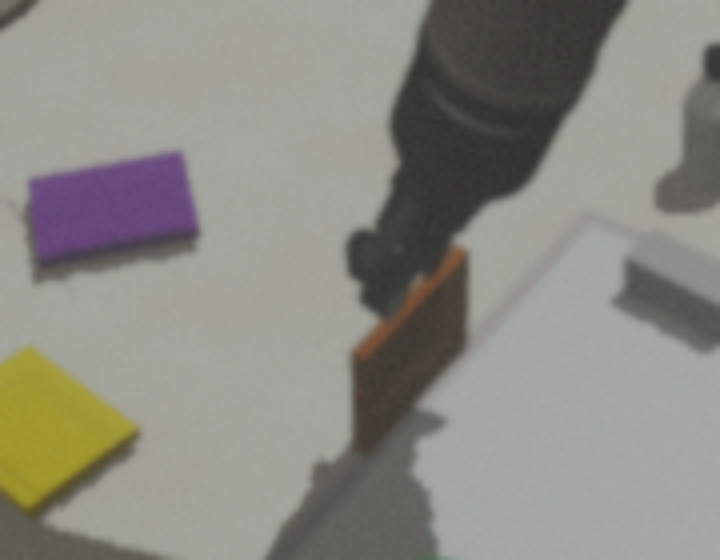

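The tile is about upright with 11 N still on it. Continuing past upright with the same preload.

>>> servo_tool(steps=[[[0,-1,0,0.25,0,0.1,3],[0,-2,0,0.56,0,-0.03,3],[0,-3,0,0.95,0,-0.17,3],[0,-4,0,1.34,0,-0.28,3],[0,-5,0,1.75,0,-0.37,3]]])

```text
time: 15.3
tool_pos: [0.5809, -0.1482, 0.0889]
eef_rot: [3.054, 0.034, -0.736]
force: [3.3, -1.0, 8.6]
finger_gap: 0.0299
```

Run:
```python
from h import *
arc2([12,15,18,21,24,27,30,33],[-27.5]*8,dz=-.0037)
s=shot('scene','s9.png')
im=s['image'][160:300,120:300]; cv2.imwrite('pics/s9z.png',cv2.resize(im,None,fx=4,fy=4)[:,:,::-1])
```

```text
t 15.3 tcp [ 0.5809 -0.1482  0.0889] F [ 3.3 -1.   8.6]
12 -27.5 | tcp [ 0.5696 -0.1482  0.0888] | [-0.2, -0.4, 0.2] [-1.0, -0.02, 0.52]
15 -27.5 | tcp [ 0.5736 -0.1482  0.0882] | [-0.2, -0.4, 0.2] [-0.62, -0.02, 0.4]
18 -27.5 | tcp [ 0.5775 -0.1482  0.0874] | [-0.2, -0.4, 0.2] [-0.24, -0.01, 0.29]
21 -27.5 | tcp [ 0.5814 -0.1482  0.0864] | [-0.2, -0.4, 0.2] [0.15, 0.0, 0.2]
24 -27.5 | tcp [ 0.5852 -0.1482  0.0852] | [-0.2, -0.4, 0.2] [0.55, 0.01, 0.14]
27 -27.5 | tcp [ 0.5889 -0.1482  0.0838] | [-0.2, -0.4, 0.2] [0.94, 0.02, 0.09]
30 -27.5 | tcp [ 0.5926 -0.1482  0.0822] | [-0.2, -0.4, 0.2] [1.34, 0.03, 0.07]
33 -27.5 | tcp [ 0.5961 -0.1482  0.0804] | [-0.2, -0.4, 0.2] [1.74, 0.04, 0.07]
```

View pics/s9z.png

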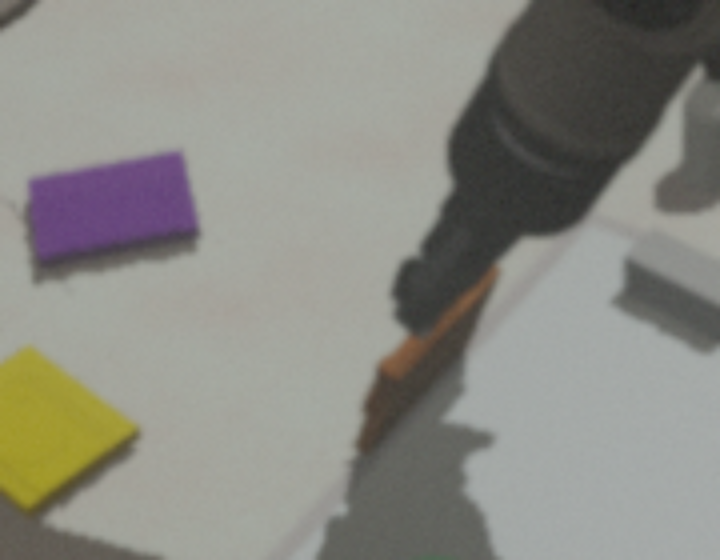

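The tile is well past upright and leaning over the panel. Keep pushing.

>>> servo_tool(steps=[[[0,0,0,0.4,0,0.17,3],[0,0,0,0.8,0,0.1,3],[0,0,0,1.25,0,0.07,3],[0,0,0,1.7,0,0.07,3],[0,0,0,2.2,0,0.1,3]]])

```text
time: 15.77
tool_pos: [0.6044, -0.1476, 0.0788]
eef_rot: [3.055, 0.036, -0.726]
force: [3.3, -0.7, 5.0]
finger_gap: 0.03
```

Run:
```python
from h import *
goal([.58,-.148,.12],0.02,-.4)
s=shot('scene','s10.png')
im=s['image'][160:300,120:300]; cv2.imwrite('pics/s10z.png',cv2.resize(im,None,fx=4,fy=4)[:,:,::-1])
```

```text
t 15.77 tcp [ 0.6044 -0.1476  0.0788] rot [ 3.055  0.036 -0.726] F [ 3.3 -0.7  5. ] gap 0.03
turn [-0.15  3.81  0.23] shift [-4.03 -0.03 -2.58]
```

View pics/s10z.png

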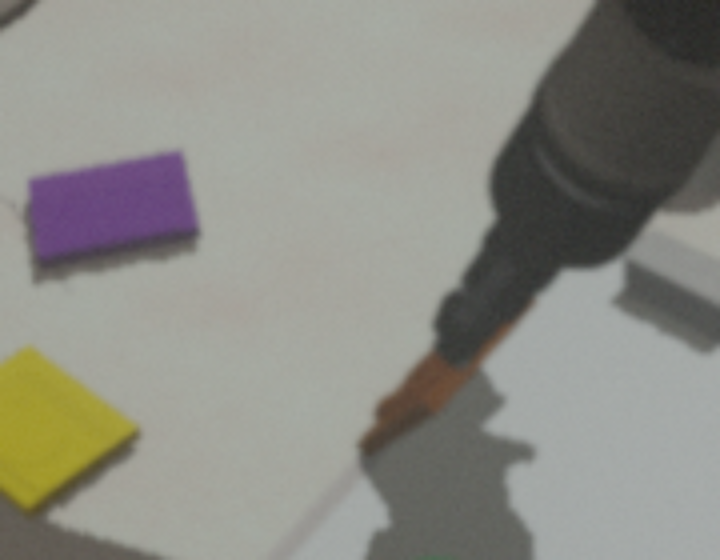

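It is now about 35° past upright. Release it by lifting the finger straight up, so it falls over.

>>> servo_tool(steps=[[[0,0,0,-0.9,0,-1.8,3],[0,0,0,-1.8,0,-3.6,3],[0,0,0,-2.7,0,-5.4,3],[0,0,0,-2.7,0,-6,3],[0,0,0,-2.7,0,-6,3]]])

```text
time: 16.23
tool_pos: [0.61, -0.1475, 0.1455]
eef_rot: [3.057, 0.037, -0.717]
force: [0.8, 0.3, -0.0]
finger_gap: 0.0301
```

Run:
```python
from h import *
goal([.48,-.15,.15])
s=shot('scene','s11.png')
im=s['image'][160:350,150:390]; cv2.imwrite('pics/s11z.png',cv2.resize(im,None,fx=3,fy=3)[:,:,::-1])
```

```text
t 16.23 tcp [ 0.61   -0.1475  0.1455] rot [ 3.057  0.037 -0.717] F [ 0.8  0.3 -0. ] gap 0.0301
turn [-0.16 26.41  0.23] shift [-11.85  -0.06   5.38]
```

View pics/s11z.png

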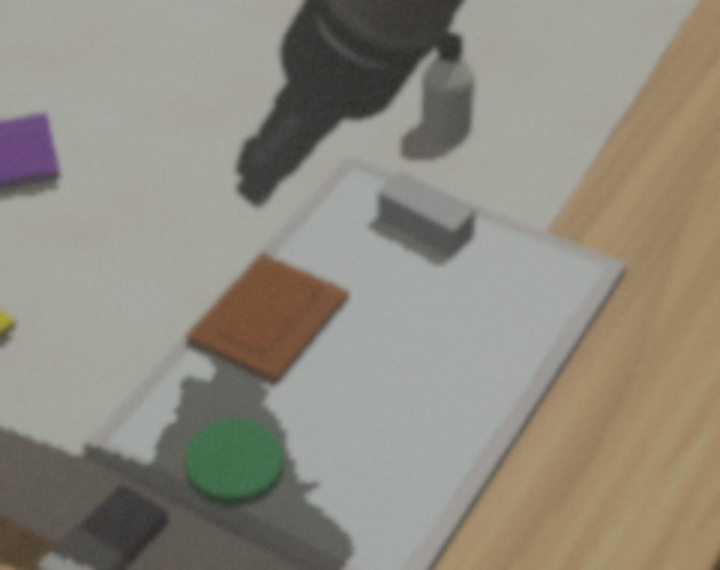

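The tile has flipped with its relief up; its near edge sits at or slightly over the panel edge. I'll retreat behind it and push it about 15 mm further on.

>>> servo_tool(steps=[[[0,6,0,-3,0,1,3],[0,12,0,-6,0,2.5,3],[0,18,0,-9,0,4,3],[0,24,0,-11.5,0,5.4,3],[0,26.4,0,-11.8,0,5.4,3]]])

```text
time: 16.7
tool_pos: [0.4666, -0.1505, 0.1442]
eef_rot: [-3.136, -0.031, 0.02]
force: [-1.7, -0.4, -0.9]
finger_gap: 0.0302
```

Run:
```python
from h import *
goal([.53,-.151,.018])
d=shot('top','t6.png');s=cams.read_camera('scene'); tilt(s,(190,220,290,300))
im=d['image'][90:210,280:450];cv2.imwrite('pics/t6z.png',cv2.resize(im,None,fx=4.5,fy=4.5)[:,:,::-1])
```

```text
t 16.7 tcp [ 0.4666 -0.1505  0.1442] rot [-3.136 -0.031  0.02 ] F [-1.7 -0.4 -0.9] gap 0.0302
turn [-0.31  0.74 -0.01] shift [ 6.5   0.24 12.54]
n [ 0.022 -0.001  1.   ] tilt deg 1.2 rms 0.0036 ext [ 0.576 -0.197  0.018] [ 0.647 -0.105  0.035] 946
```

View pics/t6z.png

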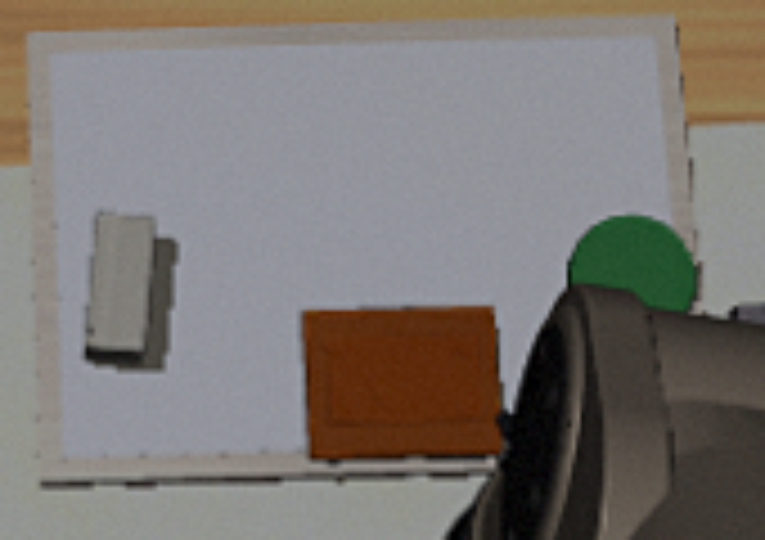

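Run:
```python
from h import *
for k in range(1):
    d=cams.read_camera('top'); im=d['image'].astype(float); f=im[...,0]-im[...,2]
    N=[];F=[]
    for u in range(352,386):
        a=f[150:205,u]; w=np.nonzero(a>45)[0]; 
        j=w[-1]; N.append((u,150+j+(a[j]-45)/(a[j]-a[j+1]))); i=w[0]; F.append((u,150+i-(a[i]-45)/(a[i]-a[i-1])))
    for n,P,zs in(('near',N,(.012,.022)),('far',F,(.022,))):
        for z in zs:
            Q=np.array([world(d,*p,z=z)[:2] for p in P],np.float32); l=cv2.fitLine(Q,cv2.DIST_HUBER,0,.001,.001).ravel()
            print(n,z,l.round(4), 'at y -.107/-.195:',[(l[2]+(y-l[3])*l[0]/l[1]).round(4) for y in(-.107,-.195)])
# panel edge line from before
print('panel x at same y',[round(.5625+(y+.1342)*-.0285,4) for y in(-.107,-.195)])
c,m=amber2(d,(320,150,420,210)); v,u=np.nonzero(cv2.erode(m,np.ones((3,3),np.uint8)))
for a,b in[(368,162),(368,174),(368,189)]: print((a,b),world(d,a,b).round(4))
P=np.array([world(d,a,b) for a,b in zip(u,v)]);
mid=(abs(P[:,0]-.607)<.018)&(abs(P[:,1]+.151)<.03); rim=(P[:,0]<.583)|(P[:,0]>.633); print('z mid',np.median(P[mid,2]),'z rim',np.median(P[rim,2]),P[:,1].min(),P[:,1].max())
```

```text
near 0.012 [ 0.04   -0.9992  0.5709 -0.1489] at y -.107/-.195: [np.float32(0.5692), np.float32(0.5727)]
near 0.022 [ 0.04   -0.9992  0.5688 -0.1471] at y -.107/-.195: [np.float32(0.5672), np.float32(0.5707)]
far 0.022 [ 0.0213 -0.9998  0.6437 -0.1451] at y -.107/-.195: [np.float32(0.6429), np.float32(0.6447)]
panel x at same y [0.5617, 0.5642]
(368, 162) [ 0.6346 -0.147   0.0235]
(368, 174) [ 0.6056 -0.1453  0.0281]
(368, 189) [ 0.5738 -0.1462  0.0166]
z mid 0.02944658253207466 z rim 0.02233854348001929 -0.19416655775706074 0.03198316341567028
```

The tile lies relief up (relief at z ≈ 29 mm, rim at 22 mm). Its near edge is about 5–7 mm inside the panel edge, which matches the 6 mm that pivoting at the edge should give, so no further push is needed. I'll move the arm clear for a final check.

>>> servo_tool(steps=[[[0,0,0,-2,1.5,-3,3],[0,0,0,-3,4.5,-5,3],[0,0,0,-3,8,-7,3],[0,0,0,-3,12,-8,3],[0,0,0,-3,15,-8,3]]])

```text
time: 17.27
tool_pos: [0.4541, -0.3056, 0.23]
eef_rot: [-3.141, -0.035, 0.0]
force: [1.0, -0.5, -0.8]
finger_gap: 0.0296
```

Run:
```python
from h import *
o=manip.get_obs();print(o['time'],o['tool_pos'],o['force'])
d=shot('top','t7.png');s=shot('scene','s12.png')
P=np.array([world(d,a,b) for a in range(352,390) for b in range(155,192) if d['image'][b,a,0]*1.-d['image'][b,a,2]>45])
for n,k in(('near rim',(P[:,0]<.584)&(P[:,0]>.572)),('mid',abs(P[:,0]-.607)<.018),('far rim',(P[:,0]>.632)&(P[:,0]<.642))): print(n,np.median(P[k,2]).round(4),k.sum())
for u,v in [(308,153),(420,151)]: print(world(d,u,v).round(4))
```

```text
17.2667 [ 0.45409716 -0.30562792  0.22998274] [ 1.02669279 -0.47348755 -0.75023981]
near rim 0.0224 208
mid 0.0291 591
far rim 0.0223 168
[ 0.6506 -0.0112  0.0413]
[ 0.6597 -0.2654  0.0256]
```

View pics/t7.png

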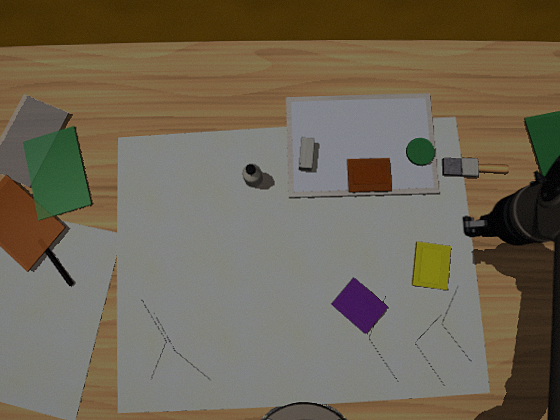

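View pics/s12.png

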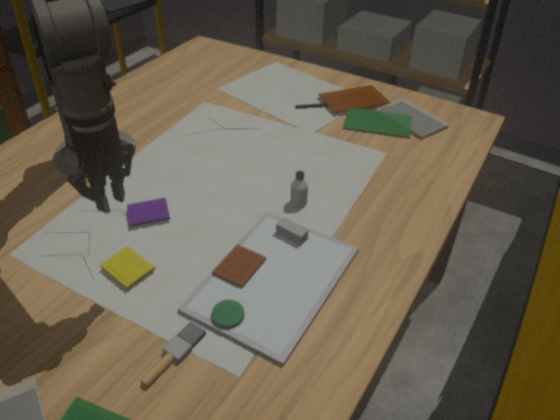

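In the top view the tile lies at (369,175), level and inside the panel outline. The bottle (252,175), brush (475,167), rondel (420,151) and block (308,153) are where they were, and the arm is clear. Handing in.

```bash
python3 -c "
from plant import manip
print(manip.job_done())"
```

```text
the job is handed in; nothing more can be done
None
```

The amber tile now lies flat on the light panel with its relief face up, and I handed the job in at about 17.3 s. I pushed it with the fingertips to the panel's near edge, tipped it up there by friction and let it fall over onto the panel.

**Not smooth:**
- The first push jammed briefly against the table, at about 17 N.
- The first tip-up slipped just before upright because I let the downward pressure go. The tile fell back to the table still aligned, and the second attempt worked.

**Last checks:**
- **Flat, relief up:** both rims measure 22.4 and 22.3 mm high and the relief about 29 mm, against 22 and 30 mm expected.
- **Wholly on the panel:** the near edge is about 5–7 mm inside the panel edge, so I did not push it further. That margin is small next to the roughly 2 mm calibration error. Tile and panel edge were both measured with the top camera, and pivoting at the edge should give about 6 mm.
- **Other objects:** the bottle, brush, green disc and steel block look unmoved in both views. The arm was clear of everything at hand-in.

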